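# Draw out the telescoping reach pole and hold it at full length

## Task

The telescoping reach pole for the high shelf is parked in its counter stand, grip up. Swing the pole's lock lever a full quarter turn open to its stop, then squeeze the button in the grip and draw the grip straight up, past the first stop, to the second stop. Finish while holding the grip there at full length, since the pole pulls itself back in when let go, and leave the other things on the worktop where they are.

Things in the scene. Friction and masses are not known exactly. Their poses are not given: they have to be found in the camera images.
- pole_stand: Stand with the pole upright in it, fixed. Origin: centre of its underside, on the pole's axis; z up; the button is on the pole's -y side. Steel foot 124 mm across; black lock collar 52 mm across, 45 to 73 mm high; above it the middle tube's ferrule, 35 mm across, to 89 mm. A wall shelf begins 0.59 m ahead of the robot base, 0.57 m above the worktop: keep the wrist clear of it.
- lock_lever (a joint): Angle of the steel lock lever about the pole's axis (rad), 0 locked to 1.57 open, with a stop at each end; grows anticlockwise seen from above. At 0 the arm points 50 degrees anticlockwise from the stand's +x axis (seen from above), at 1.57 it points 140 degrees. It stays where it is left and takes under 2 N at the knob. Locked, it keeps the middle tube in, so that the pole then comes out only as far as the first stop.
- lever_knob (a point): A point in the grey knob on the lever's upright post, 80 mm from the pole's axis and 135 mm above the worktop. The knob is 20 mm across, from 123 to 150 mm height; the post under it is 11 mm thick, down to the lever's arm at 60 mm height. It can be pinched from above or pushed sideways; the round knob can slip a little in the fingers, so go on until the stop is felt.
- grip_center (a point): Centre of the grey grip block at the pole's top. Block 26 mm (stand x) by 28 mm (stand y) by 64 mm high, between 91 and 155 mm height while the pole is in. It moves only straight up and down.
- button_face (a point): Centre of the outer face of the release button, an aluminium plate 17 mm wide and 44 mm high in the -y face of the grip block, at the height of the block's centre. Released, it stands 7 mm out of the block (21 mm from the pole's axis); it moves in (to +y) by 5 mm. Squeezing the block between two fingers along the stand's y presses it: about 6 N to press it in, and the grasp is then 30 mm wide, its middle 1 mm from the axis on the button's side.
- grip_button (a joint): Travel of the release button (m): 0 out, 0.005 fully in. It springs out when let go. More than 3 mm in, it frees the grip; otherwise the grip is latched at its lowest place.
- pole_grip (a joint): How far the grip with the inner tube is drawn out of the middle tube (m): 0 in, 0.045 at the first stop. A light spring and its weight (about 2 N in all) pull it back in.
- pole_mid (a joint): How far the middle tube is drawn out of the outer tube (m): 0 in, 0.045 at the second stop, which is the end of travel. It follows once the grip is at the first stop and pulled on with about 7 N (or at once, if a grip that is still latched is pulled that hard), but only if the lock lever is open. The grip thus rises 0.090 m in all. A spring pulls the tube back in when the pole is let go.
- garlic_a: A bulb of garlic, 60 mm, 59 mm high, on the chopping board; bystander, to be left where it stands. Origin: centre of its underside.
- lemon_a: A lemon, 78x55x56 mm; bystander, to be left where it stands. Origin: centre of its underside.
- seasoning_jar: A small glass seasoning jar with a yellow cap, 42 mm across, 96 mm high; bystander, to be left where it stands. Origin: centre of its underside.
- tin_a: A food tin, 57 mm across, 72 mm high; bystander, to be left where it stands. Origin: centre of its underside.
- onion_a: A yellow onion, 75 mm, 77 mm high, on the chopping board; bystander, to be left where it stands. Origin: centre of its underside.
- salt_shaker: A salt shaker, 44 mm across, 90 mm high; bystander, to be left where it stands. Origin: centre of its underside.

How it is judged:
On the way, in this order (a step that is already met when the one before it is completed fails the run):
1. the lock lever is swung open to its stop (over 1.35 rad) while the pole is still in (value of joint lock_lever above 1.35 rad and value of joint each of pole_grip, pole_mid below 0.006 m), for 0.1 s.
2. with the button squeezed in between the fingers (over 3 mm), the grip is drawn out to the first stop (value of joint grip_button above 0.003 m and contact force between the fingers and pole_grip above 2 N and value of joint pole_grip above 0.041 m), for 0.1 s.
At the end, for the whole second after the job is handed in: Lock lever open (over 1.35 rad); grip at the first stop and middle tube at the second stop (each within 4 mm of its 45 mm travel); grip at rest and held in the fingers with over 3 N; the loose bystanders within 30 mm of where they stood (value of joint lock_lever above 1.35 rad and value of joint each of pole_grip, pole_mid above 0.041 m and contact force between the fingers and pole_grip above 3 N and linear speed of pole_grip below 0.02 m/s and distance of each of garlic_a, lemon_a, seasoning_jar, tin_a, onion_a, salt_shaker from where it was at the start of the episode below 0.03 m); the arm keeps its last pose, push and grip.
It fails at once if a loose thing on the worktop is shoved 40 mm or more (distance of any of garlic_a, lemon_a, seasoning_jar, tin_a, onion_a, salt_shaker from where it was at the start of the episode above 0.04 m).
It also fails if it takes over 42 s, if anything falls off the work surface, if the arm or the gripper's body presses on something with over 40 N, if the wrist force passes 120 N, or if a joint passes its speed limit or range.

## Robot

A 6-joint arm with a two-finger parallel gripper is mounted at the origin on a cart in front of the work surface, level with it; the furniture and walls round the work are solid. World frame = base frame: x ahead of the robot, y to its left, z up, the work surface at z = 0. Lengths are in m, angles in rad, forces in N, time in s.
With the tool pointing down it reaches from about 0.3 to 0.95 m from the base axis. Payload 3.1 kg.
Tool frame: the origin (TCP) lies at the very end of the fingers, on their centre line; the grasp point (between the pads) lies 19 mm behind it; z points along the fingers, y is the line along which they close (so a half turn about z gives the same grasp; the last joint's range is limited). The gripper opens to 85 mm and grips with 20 to 120 N. Pads are 22 mm wide; open, the fingers measure 114 mm over their backs; the gripper's body (76 mm by 85 mm) begins 54 mm behind the grasp point. The pads swing forward as they close: fully open they stand 13 mm farther back than shut.
Start: joints at [-1.261, 0.308, 1.634, -0, 1.2, -0.07], TCP at [0.232, -0.58, 0.231] pointing down, gripper open.
Joint ranges: [-3.06, 3.06], [-0.79, 1.96], [0.05, 2.63], [-1.19, 4.34], [0.05, 2.64], [-2.94, 2.94]. Speed limits (rad/s): [2.79, 2.79, 3.14, 3.14, 3.14, 3.14].

## Interface

Orientations are given as a unit quaternion [x, y, z, w].
In Python, from workcell import robot gives the robot as it stands.
- The arm moves only by the tool jog_arm, never from a script. Its argument "targets" is a list of rows, each a list of 5 numbers: the opening, from -1 (shut) to 1 (fully open), so that 0 is half open, then the shift along the tool's x, y, z normalised to -1 to 1, where 1 is 0.1 m, then the turn about the tool's z normalised to -1 to 1, where 1 is 60 degrees. A call has 1 to 12 rows; each row is the pose to reach, as a shift and turn from the pose commanded when the call began, along the tool's axes at that moment; what a row does not reach only later rows make up. A row lasts 1/10 s, in which the tool goes at most 50 mm and 8.59 degrees, less where a joint would pass 70% of its speed; a pose out of reach is approached as far as the arm can. A call with a number of a shift or a turn outside -1 to 1 is refused whole. A call with a gripper value outside its range is refused whole. The fingers move at their own pace and stop on an object; "newtons" is the grip in N (left out, the last holds). Time passes only in rows, so rows that repeat a pose let the fingers close. It gives the time, the measured TCP pose, the force, the opening and the grip force at its end, in the units of the state.
- robot.read_state(): the state, without advancing time (a new reading comes with each control period).
- robot.capture(name): name is "side" or "top" or "wrist"; returns a dict with "color" (420x560x3 uint8, blue, green, red), "range_z" (420x560 float32, m along the optical axis (not along the pixel's ray), 0 where there is no reading), "fx", "fy", "cx", "cy" (pixels), "D" ([k1, k2, p1, p2, k3] as OpenCV has them; the pictures are not rectified), "world_to_cam" (4x4, takes a point from world to camera coordinates). Camera axes: x right, y down, z forward; pixel columns grow to the right and rows downward; lengths in m; the calibration is good to about 2 mm. A picture is of the moment at which its call begins.
- robot.finish_job(): hands the job in; it is judged then, once.
The state is a dict: "t": time; "joint_pos": joint angles; "dq": joint speeds; "effort": joint torques, N m; "eef_pos": TCP position; "tool_rot": TCP orientation; "force": force on the tool from outside, world axes, zero at the start; "moment": the same for the moment, N m; "grip_width": opening from 0.0 (shut) to 1.0 (fully open); "gripper_force": force on a finger pad.
Only numpy, scipy, OpenCV 4.12 (cv2) and the standard library are available. Lean on these libraries where they do the work, as an engineer would, in place of code of your own. Each camera call takes 0.05 s, during which the arm holds its last target. There are 200 camera calls.

## Working session

There is one attempt and no reset: what is moved stays moved. The work goes in short steps, Python scripts to look and compute and a tool call to move; the robot and the scene stay as the last step left them, time stands still between calls to the robot, and variables do not carry over. Pictures are saved under pics/ and viewed, at most 10 in all, crops included, and the job is handed in when it is done.

Besides the shell and the picture viewer there is one more tool, called after "Emit:" as name(argument=value, ...), one argument or row to a line, values as JSON. jog_arm: Moves the arm, as the interface text tells. Its arguments: {"type":"object","properties":{"targets":{"type":"array"},"newtons":{"type":"number"}},"required":["targets"]}

```bash
mkdir -p pics; python3 - <<'E'
from workcell import robot
import cv2,numpy as np,pickle
s=robot.read_state();print(s['t'],s['eef_pos'],s['tool_rot'],s['grip_width'])
for n in('side','top'):
    d=robot.capture(n);pickle.dump(d,open(n+'.pkl','wb'));cv2.imwrite(f'pics/{n}0.png',d['color']);print(n,d['world_to_cam'].round(3).tolist(),d['fx'],d['D'])
E
```

```text
0.0 [ 0.23140243 -0.57969856  0.23005207] [ 9.82022496e-01  1.88760432e-01 -1.47073250e-04 -1.13839265e-03] 1.0010393371343955
side [[-0.947, -0.321, 0.006, 0.493], [-0.2, 0.575, -0.793, 0.219], [0.251, -0.752, -0.609, 0.849], [0.0, 0.0, 0.0, 1.0]] 434.08220114147144 [-0.06769355  0.          0.          0.          0.        ]
top [[-0.007, -1.0, 0.021, -0.054], [-0.998, 0.006, -0.06, 0.53], [0.059, -0.021, -0.998, 1.032], [0.0, 0.0, 0.0, 1.0]] 395.2441688974898 [-0.10086825  0.          0.          0.          0.        ]
```

View pics/top0.png

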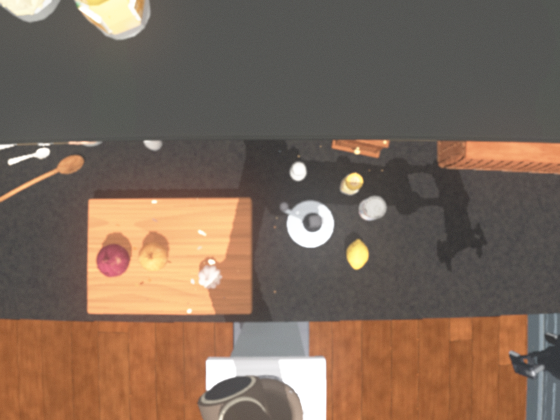

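View pics/side0.png

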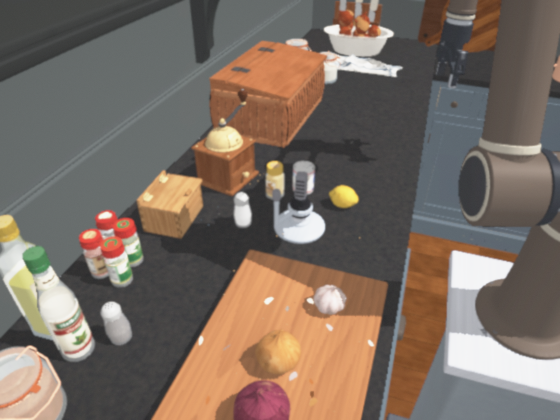

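The top view shows the stand at about (311,223) with the knob at (284,208). In the side view the stand is at about (300,225), the grip at (303,180) and the knob at (277,195). I'll crop both.

```bash
cat > h.py <<'E'
import numpy as np,cv2,pickle
def K(d):return np.array([[d['fx'],0,d['cx']],[0,d['fy'],d['cy']],[0,0,1.]])
def onz(d,px,z):
    u=cv2.undistortPoints(np.array([[px]],float),K(d),np.array(d['D']))[0,0]
    T=d['world_to_cam'];R=T[:3,:3];c=-R.T@T[:3,3];r=R.T@np.array([u[0],u[1],1]);return c+r*(z-c[2])/r[2]
def proj(d,P):
    T=d['world_to_cam'];return cv2.projectPoints(np.array(P,float),cv2.Rodrigues(T[:3,:3])[0],T[:3,3],K(d),np.array(d['D']))[0][:,0]
E
python3 - <<'E'
import pickle,cv2,numpy as np
t=pickle.load(open('top.pkl','rb'))['color'][150:285,250:400];s=pickle.load(open('side.pkl','rb'))['color'][150:250,225:370]
a=cv2.resize(t,None,fx=5,fy=4.4,interpolation=3);a=cv2.resize(t,(750,675)) if 0 else cv2.resize(t,(660,594),interpolation=2)
b=cv2.resize(s,(797,550),interpolation=2)
cv2.imwrite('pics/ct.png',a);cv2.imwrite('pics/cs.png',b)
E
```

```text
(no output)
```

View pics/ct.png

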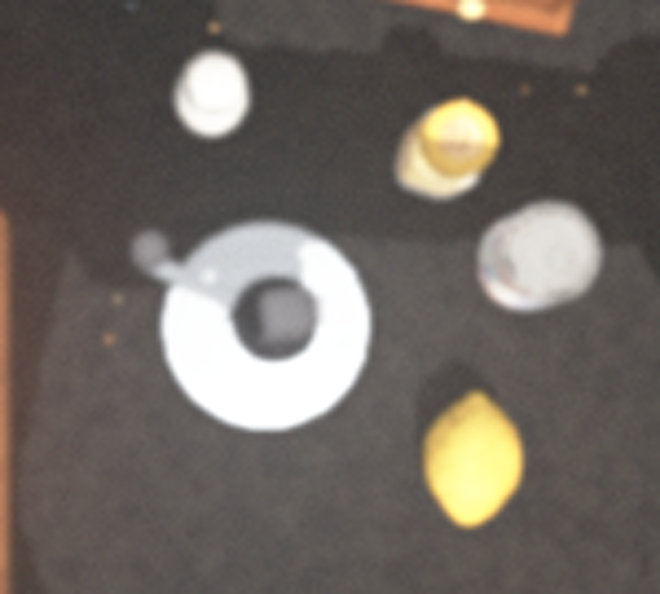

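View pics/cs.png

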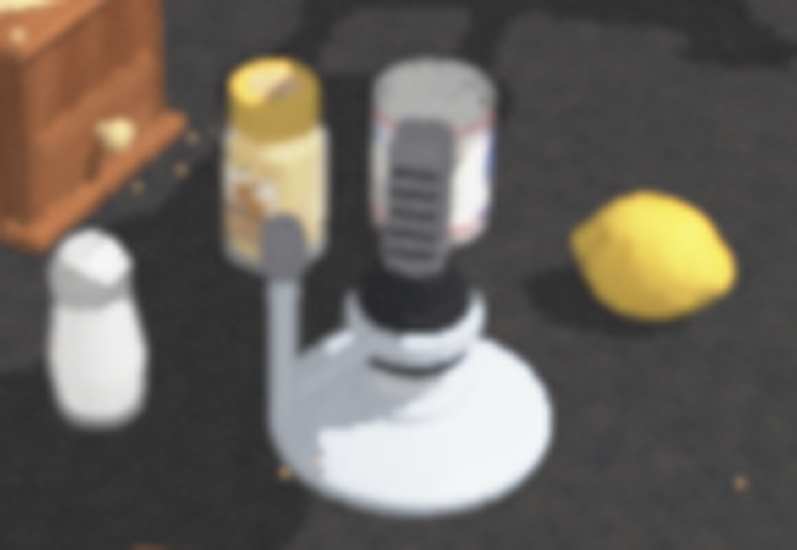

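```bash
python3 - <<'E'
from h import *
t=pickle.load(open('top.pkl','rb'));s=pickle.load(open('side.pkl','rb'))
c=lambda x,y:(250+x/4.4,150+y/4.4)
q=lambda x,y:(225+x/5.5,150+y/5.5)
f=onz(t,c(266,326),.008);g=onz(t,c(285,315),.155);k=onz(t,c(150,248),.15);print('top foot,grip,knob',f,g,k)
for n,p in(('salt',c(212,94)),('jar',c(460,138)),('tin',c(550,250)),('lemon',c(473,460))):print(n,onz(t,p,.08 if n!='lemon' else .03))
F=onz(s,q(412,415),.008);print('side foot',F,'knobtop',onz(s,q(286,228),.145),'grip top',onz(s,q(422,135),.155))
for o in(f,(f+g)/2):
  v=k[:2]-o[:2];a=np.arctan2(v[1],v[0]);print(np.hypot(*v),np.degrees(a),'stand yaw',np.degrees(a)-50)
E
```

```text
top foot,grip,knob [ 0.51058627 -0.12318421  0.008     ] [ 0.51019382 -0.12091717  0.155     ] [ 0.54616975 -0.05057717  0.15      ]
salt [ 0.64033753 -0.08776857  0.08      ]
jar [ 0.61470494 -0.22991929  0.08      ]
tin [ 0.55005197 -0.28075295  0.08      ]
lemon [ 0.42891173 -0.24431138  0.03      ]
side foot [ 0.50906341 -0.11849252  0.008     ] knobtop [ 0.54600316 -0.0531466   0.145     ] grip top [ 0.51042695 -0.11998459  0.155     ]
0.08085769152646906 63.89130439074842 stand yaw 13.891304390748417
0.07992903691776712 63.40740968684896 stand yaw 13.407409686848958
```

Emit:
jog_arm(
  targets=[
    [1,0.4,-0.3,0,0],
    [1,0.8,-0.6,0,0],
    [1,0.98,-0.75,0,0],
    [1,0.98,-0.75,0,0],
  ],
)

```text
t: 0.5
eef_pos: [0.296, -0.4712, 0.2305]
tool_rot: [0.982, 0.19, 0.0, -0.001]
force: [0.5, -0.1, -0.4]
grip_width: 0.998
gripper_force: 0.0
```

Emit:
jog_arm(
  targets=[
    [1,0.4,-0.3,0,0],
    [1,0.8,-0.6,0,0],
    [1,0.98,-0.75,0,0],
  ],
)

```text
t: 0.8
eef_pos: [0.3589, -0.3666, 0.2309]
tool_rot: [0.982, 0.189, 0.0, -0.001]
force: [0.7, -0.6, 0.3]
grip_width: 0.998
gripper_force: 0.0
```

Emit:
jog_arm(
  targets=[
    [1,0.4,-0.3,0,0],
    [1,0.8,-0.6,0,0],
    [1,0.98,-0.75,0,0],
  ],
)

```text
t: 1.1
eef_pos: [0.4225, -0.2606, 0.2312]
tool_rot: [0.982, 0.19, 0.0, -0.0]
force: [0.0, -0.7, -0.8]
grip_width: 1.0
gripper_force: 0.0
```

Emit:
jog_arm(
  targets=[
    [1,0.4,-0.3,0,0],
    [1,0.8,-0.6,0,0],
    [1,0.98,-0.75,0,0],
  ],
)

```text
t: 1.4
eef_pos: [0.4863, -0.1546, 0.2313]
tool_rot: [0.982, 0.19, 0.001, -0.0]
force: [0.5, -0.8, 0.5]
grip_width: 1.006
gripper_force: 0.0
```

Emit:
jog_arm(
  targets=[
    [1,0.4,-0.3,0,-0.14],
    [1,0.8,-0.6,0,-0.28],
    [1,0.98,-0.75,0,-0.42],
    [1,0.98,-0.75,0,-0.56],
    [1,0.98,-0.75,0,-0.7],
    [1,0.98,-0.75,0,-0.7],
    [1,0.98,-0.75,0,-0.7],
  ],
)

```text
t: 2.1
eef_pos: [0.5479, -0.0513, 0.231]
tool_rot: [0.85, 0.527, -0.0, 0.0]
force: [0.5, -0.3, 0.1]
grip_width: 1.001
gripper_force: 0.0
```

```bash
python3 - <<'E'
from workcell import robot
from h import *
d=robot.capture('wrist');pickle.dump(d,open('w.pkl','wb'))
cv2.imwrite('pics/w.png',d['color'])
print(d['world_to_cam'].round(3).tolist())
# predicted
print(proj(d,[[.510,-.121,.155],[.546,-.051,.15],[.51,-.121,.01]]))
E
```

```text
[[0.896, -0.445, 0.001, -0.513], [-0.423, -0.851, 0.31, 0.148], [-0.138, -0.278, -0.951, 0.442], [0.0, 0.0, 0.0, 1.0]]
[[277.46385502 315.01597544]
 [278.69912238 217.17916649]
 [278.55391728 239.82003124]]
```

View pics/w.png

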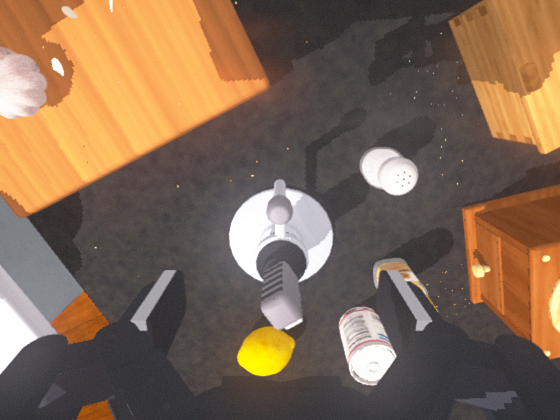

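The wrist picture shows the knob's top at about (279,210) and the top face of the grip at about (284,309). Both fall close to where I predicted.

```bash
python3 - <<'E'
from h import *
d=pickle.load(open('w.pkl','rb'));c=cv2.resize(d['color'][185:345,220:350],(650,600) if 0 else (487,600),interpolation=2);cv2.imwrite('pics/wc.png',c)
print(onz(d,(284,309),.155),onz(d,(279,210),.145),onz(d,(281,235),.008))
E
```

```text
[ 0.51694586 -0.1183664   0.155     ] [ 0.54784359 -0.04773674  0.145     ] [ 0.51498344 -0.11750369  0.008     ]
```

View pics/wc.png

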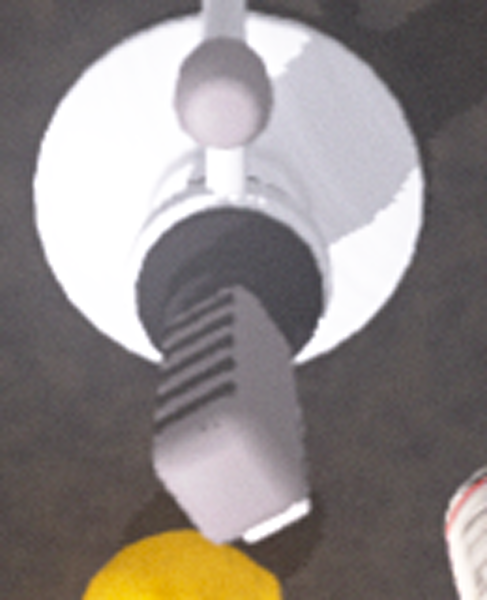

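```bash
python3 - <<'E'
from h import *
d=pickle.load(open('w.pkl','rb'))
g=onz(d,(281.3,311.7),.155);k=onz(d,(279.2,213.5),.15)
print(g,k,onz(d,(281.3,235.7),.008));v=k-g;print(np.hypot(*v[:2]),np.degrees(np.arctan2(v[1],v[0])))
P=[onz(d,(220+x/3.75,185+y/3.75),.155) for x,y in((157,460),(235,412),(303,490),(218,540))]
for a,b in((0,1),(1,2),(0,3)):
  w=P[b]-P[a];print(np.hypot(*w[:2]),np.degrees(np.arctan2(w[1],w[0])))
E
```

```text
[ 0.51400135 -0.11962422  0.155     ] [ 0.5475634 -0.0486684  0.15     ] [ 0.51490256 -0.11846854  0.008     ]
0.0784929290954084 64.68588740424555
0.019573240328466253 8.917386569824961
0.02332288793966725 -79.2457225015804
0.023234231032709076 -84.01821354065319
```

Emit:
jog_arm(
  targets=[
    [1,0,0,0.4,0],
    [1,0,0,0.8,0],
    [1,0,0,1,0],
  ],
)

```text
t: 2.45
eef_pos: [0.5453, -0.0508, 0.128]
tool_rot: [0.85, 0.527, -0.002, -0.002]
force: [-1.3, 0.3, -1.2]
grip_width: 0.998
gripper_force: 0.0
```

Emit:
jog_arm(
  newtons=20,
  targets=[
    [1,0,0,0.14,0],
    [0,0,0,0.14,0],
    [-1,0,0,0.14,0],
    [-1,0,0,0.14,0],
    [-1,0,0,0.14,0],
    [-1,0,0,0.14,0],
    [-1,0,0,0.14,0],
    [-1,0,0,0.14,0],
    [-1,0,0,0.14,0],
    [-1,0,0,0.14,0],
  ],
)

```text
t: 3.45
eef_pos: [0.5488, -0.0505, 0.1187]
tool_rot: [0.849, 0.528, 0.001, 0.001]
force: [-0.4, 0.6, 6.0]
grip_width: 0.222
gripper_force: 19.7
```

Emit:
jog_arm(
  targets=[
    [-1,-0.01,-0.11,0,-0.133],
    [-1,-0.03,-0.22,0,-0.267],
    [-1,-0.07,-0.325,0,-0.4],
    [-1,-0.12,-0.425,0,-0.533],
    [-1,-0.187,-0.515,0,-0.667],
    [-1,-0.235,-0.565,0,-0.75],
    [-1,-0.235,-0.565,0,-0.75],
    [-1,-0.235,-0.565,0,-0.75],
  ],
)

```text
t: 4.25
eef_pos: [0.4872, -0.046, 0.1187]
tool_rot: [0.583, 0.813, 0.001, 0.0]
force: [-1.4, 3.5, 7.5]
grip_width: 0.222
gripper_force: 20.2
```

Emit:
jog_arm(
  targets=[
    [-1,-0.01,-0.11,0,-0.133],
    [-1,-0.03,-0.22,0,-0.267],
    [-1,-0.07,-0.325,0,-0.4],
    [-1,-0.12,-0.425,0,-0.533],
    [-1,-0.187,-0.515,0,-0.667],
    [-1,-0.235,-0.565,0,-0.75],
    [-1,-0.235,-0.565,0,-0.75],
    [-1,-0.235,-0.565,0,-0.75],
  ],
)

```text
t: 5.05
eef_pos: [0.4465, -0.0795, 0.1189]
tool_rot: [0.231, 0.973, 0.009, 0.005]
force: [13.5, 27.9, 0.9]
grip_width: 0.22
gripper_force: 22.1
```

Emit:
jog_arm(
  targets=[
    [1,0,0.05,0,0],
    [1,0,0.05,0,0],
    [1,0,0.05,0,0],
    [1,0,0.05,0,0],
    [1,0,0.05,0,0],
    [1,0,0.05,-0.4,0],
    [1,0,0.05,-0.8,0],
    [1,0,0.05,-0.8,0],
  ],
)

```text
t: 5.85
eef_pos: [0.4473, -0.0843, 0.2029]
tool_rot: [0.227, 0.974, -0.0, 0.006]
force: [1.5, -0.7, -0.4]
grip_width: 0.998
gripper_force: 0.0
```

```bash
python3 - <<'E'
from workcell import robot
from h import *
d=robot.capture('side');cv2.imwrite('pics/s2.png',cv2.resize(d['color'][130:270,200:380],(720,560)))
s=robot.read_state();print(s['eef_pos'],s['tool_rot'],s['grip_width'],s['force'])
for n in range(130,161,10):
  a=np.radians(n);p=proj(d,[[.512+.08*np.cos(a),-.12+.08*np.sin(a),.148]])[0];print(n,(p-[200,130])*4)
E
```

```text
[ 0.44542828 -0.08377767  0.20037998] [ 2.27323780e-01  9.73812253e-01 -2.92176260e-04  3.67553390e-03] 0.9977409856188594 [-0.28470346  0.77710808  0.065609  ]
130 [464.01870142 266.19471606]
140 [486.71633539 259.49026828]
150 [506.47506472 250.59262328]
160 [522.66804462 239.85928835]
```

View pics/s2.png

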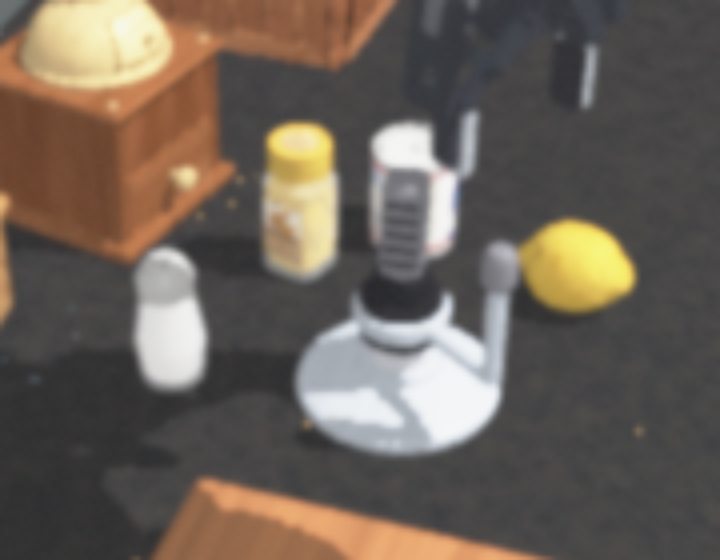

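The side view shows the knob at (500,245), which puts the lever near 150°, so it's open. The other things haven't moved. Next I go over the grip.

Emit:
jog_arm(
  targets=[
    [1,-0.4,-0.03,0,-0.14],
    [1,-0.76,-0.03,0,-0.28],
    [1,-0.76,-0.03,0,-0.42],
    [1,-0.76,-0.03,0,-0.56],
    [1,-0.76,-0.03,0,-0.663],
    [1,-0.76,-0.03,0,-0.663],
    [1,-0.76,-0.03,0,-0.663],
    [1,-0.76,-0.03,0,-0.663],
  ],
)

```text
t: 6.7
eef_pos: [0.5092, -0.1189, 0.1966]
tool_rot: [-0.117, 0.993, 0.0, -0.001]
force: [-0.1, 0.3, 0.3]
grip_width: 0.999
gripper_force: 0.0
```

```bash
python3 - <<'E'
from workcell import robot
from h import *
d=robot.capture('wrist');cv2.imwrite('pics/w3.png',d['color'])
s=robot.read_state();print(s['eef_pos'],s['tool_rot'])
R=cv2.Rodrigues(np.array([0,0,np.radians(13.5)]))[0]
for z in(.123,.155):print(proj(d,[R@np.array([x,y,z])+[.512,-.12,0] for x,y in((0,0),(.013,.014),(.013,-.014),(-.013,.014),(-.013,-.014))]).round().tolist())
E
```

```text
[ 0.50944531 -0.11885098  0.19688467] [-1.17214379e-01  9.93106575e-01  1.33823660e-04 -3.20397010e-04]
[[278.0, 223.0], [297.0, 240.0], [258.0, 240.0], [298.0, 205.0], [257.0, 205.0]]
[[277.0, 242.0], [300.0, 261.0], [255.0, 261.0], [301.0, 222.0], [253.0, 222.0]]
```

View pics/w3.png

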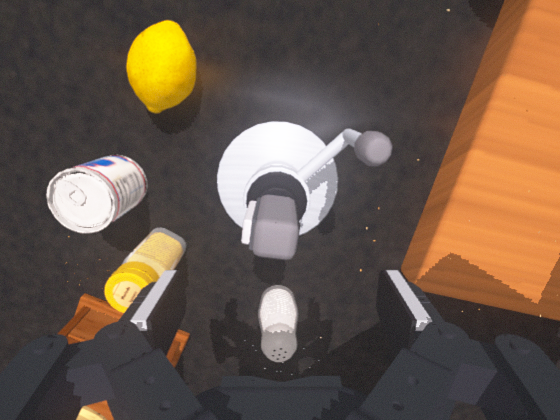

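The top face spans about (253–298, 218–258), with the button on its left. That matches the prediction to 2 mm and the yaw is right. I'll descend and squeeze.

Emit:
jog_arm(
  newtons=40,
  targets=[
    [1,0,-0.02,0.3,0],
    [1,0,-0.02,0.6,0],
    [1,0,-0.02,0.9,0],
    [1,0,-0.02,0.9,0],
  ],
)

```text
t: 7.15
eef_pos: [0.5062, -0.1195, 0.1032]
tool_rot: [-0.117, 0.993, 0.002, -0.004]
force: [-0.3, 0.0, 0.7]
grip_width: 0.999
gripper_force: 0.0
```

Emit:
jog_arm(
  targets=[
    [0,0,0,0,0],
    [-1,0,0,0,0],
    [-1,0,0,0,0],
    [-1,0,0,0,0],
    [-1,0,0,0,0],
    [-1,0,0,0,0],
    [-1,0,0,0,0],
    [-1,0,0,0,0],
    [-1,0,0,0,0],
  ],
)

```text
t: 8.05
eef_pos: [0.5127, -0.122, 0.1101]
tool_rot: [-0.117, 0.993, -0.001, 0.003]
force: [0.2, -2.3, 6.3]
grip_width: 0.348
gripper_force: 38.3
```

Emit:
jog_arm(
  targets=[
    [-1,0,0,-0.1,0],
    [-1,0,0,-0.2,0],
    [-1,0,0,-0.3,0],
    [-1,0,0,-0.4,0],
    [-1,0,0,-0.47,0],
    [-1,0,0,-0.47,0],
    [-1,0,0,-0.47,0],
    [-1,0,0,-0.47,0],
  ],
)

```text
t: 8.85
eef_pos: [0.512, -0.1217, 0.1553]
tool_rot: [-0.118, 0.993, -0.001, 0.002]
force: [4.7, -3.1, -2.8]
grip_width: 0.348
gripper_force: 39.5
```

Emit:
jog_arm(
  targets=[
    [-1,0,0,-0.05,0],
    [-1,0,0,-0.13,0],
    [-1,0,0,-0.21,0],
    [-1,0,0,-0.3,0],
    [-1,0,0,-0.38,0],
    [-1,0,0,-0.44,0],
    [-1,0,0,-0.44,0],
    [-1,0,0,-0.44,0],
    [-1,0,0,-0.44,0],
  ],
)

```text
t: 9.75
eef_pos: [0.5117, -0.1217, 0.1982]
tool_rot: [-0.118, 0.993, -0.001, 0.002]
force: [6.0, -4.1, -5.9]
grip_width: 0.35
gripper_force: 39.3
```

Emit:
jog_arm(
  targets=[
    [-1,0,0,-0.03,0],
    [-1,0,0,-0.05,0],
    [-1,0,0,-0.05,0],
    [-1,0,0,-0.05,0],
    [-1,0,0,-0.05,0],
  ],
)

```text
t: 10.25
eef_pos: [0.511, -0.1214, 0.2009]
tool_rot: [-0.117, 0.993, -0.001, 0.001]
force: [8.3, -4.6, -14.4]
grip_width: 0.349
gripper_force: 40.5
```

```bash
python3 - <<'E'
from workcell import robot
from h import *
d=robot.capture('side');cv2.imwrite('pics/s4.png',cv2.resize(d['color'][110:260,200:380],(720,600)))
for z in(.089,.134,.181,.245):print(z,(proj(d,[[.512,-.12,z]])[0]-[200,110])*4)
s=robot.read_state();print(s['eef_pos'],s['force'],s['gripper_force'])
E
```

```text
0.089 [400.25228577 352.58351815]
0.134 [402.93057446 288.68990255]
0.181 [405.87185028 218.11989125]
0.245 [410.13040004 115.17752807]
[ 0.51095175 -0.12137214  0.20092594] [  8.70318521  -5.01903118 -13.87271505] 40.54062455892563
```

View pics/s4.png

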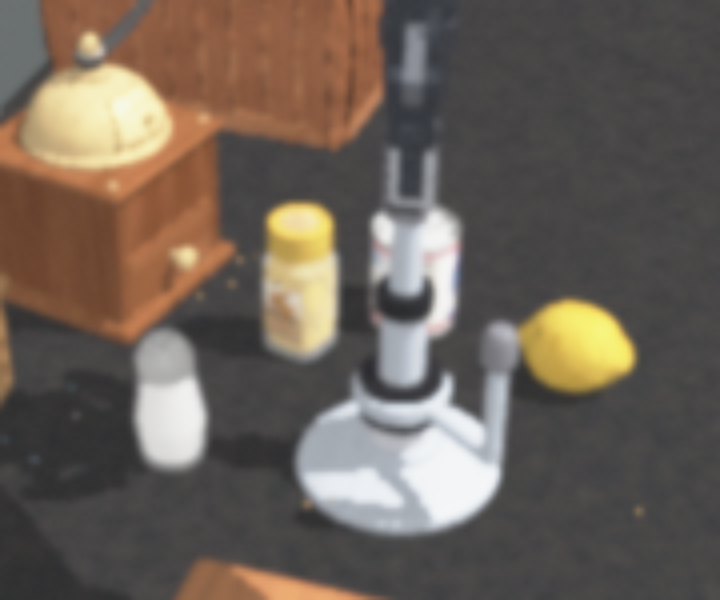

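The side view shows both tubes drawn out. The ferrule top is at about (403,288) and the grip's underside at about (406,215), as predicted for full travel. The lever is still open and the bystanders haven't moved. I'm handing in the job.

```bash
python3 -c "
from workcell import robot
print(robot.finish_job())"
```

```text
the job is handed in; nothing more can be done
None
```

I swung the lock lever open to its stop, drew the grip up to the second stop with the button squeezed, and handed the job in at about 10 s while holding it there at about 40 N; the bystanders look unmoved in the last side view, and the hand-in gave no verdict.

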